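Load the spring-fed can feeder

ROBOT

A 6-joint arm with a two-finger parallel gripper is mounted at the origin on the work surface. World frame = base frame: x ahead of the robot, y to its left, z up, the work surface at z = 0. Lengths are in m, angles in rad, forces in N, time in s.
With the tool pointing down it reaches from about 0.275 to 0.85 m from the base axis. Payload 5.2 kg.
Tool frame: the origin (TCP) lies midway between the tips of the shut fingers; the grasp point (between the pads) lies 19 mm behind it (arm.pinch_z is the distance from the TCP to the grasp point, in m); y points along the fingers, x is the direction in which the jaws open and shut, and the axes are right-handed (so a half turn about y gives the same grasp; the last joint's range is limited). The gripper opens to 85 mm and grips with 20 to 120 N. Pads are 22 mm wide; open, the fingers measure 114 mm over their backs; the gripper's body (76 mm by 85 mm) begins 54 mm behind the grasp point. The pads swing forward as they close: fully open they stand 13 mm farther back than shut.
Start: joints at [-1.53, 0.259, 1.535, -0, 1.348, -0.203], TCP at [0.133, -0.534, 0.231] pointing down, gripper open.
Joint ranges: [-3.14, 3.14], [-0.91, 2.08], [0.19, 2.58], [-1.22, 4.36], [0.22, 2.71], [-3.12, 3.12]. Speed limits (rad/s): [2.57, 2.57, 3.14, 3.14, 3.14, 3.14].

INTERFACE

Orientations are given as a unit quaternion [w, x, y, z].
In Python, from plant import state, capture, job, arm gives the robot as it stands.
- The arm moves only by the tool play_rows, never from a script. Its argument "plan" is a list of rows, each a list of 5 numbers: the gripper's target within -1 to 1 (fully open at 1, half-way at 0, shut at -1), then the shift along the tool's x, y, z in units of 500 mm (1.0 is 500 mm), then the turn about the tool's y in units of 30 degrees (1.0 is 30 degrees). A call has 1 to 10 rows; each row shifts and turns the commanded pose from where the row before left it, along the tool's axes as they then stand; what a row does not reach is not made up. A row lasts 1/10 s, in which the tool goes at most 50 mm and 8.59 degrees, less where a joint would pass 70% of its speed; a pose out of reach is approached as far as the arm can. A call with a number of a shift or a turn outside -1 to 1 is refused whole. A call with a gripper value outside its range is refused whole. The fingers move at their own pace and stop on an object; the grip force is fixed at half the most. Time passes only in rows, so rows that do not move let the fingers close. It gives the time, the measured TCP pose, the force and the opening at its end, in the units of the state.
- state(): the state, without advancing time (a new reading comes with each control period).
- capture(name): name is "scene" or "top" or "wrist"; returns a dict with "image" (384x512x3 uint8, red, green, blue), "range_z" (384x512 float32, m along the optical axis (not along the pixel's ray), 0 where there is no reading), "vfov" (degrees; the focal length in pixels is half the picture's height over the tangent of half this angle, whatever the lens; pixels are square), "cx", "cy" (the principal point, pixels), "dist" ([k1, k2, p1, p2, k3] as OpenCV has them; the pictures are not rectified), "rvec" (rotation vector, rad) and "tvec" (3), from world to camera coordinates, as OpenCV has them; the wrist camera has in their place "T_tool_cam" (4x4, takes a point from camera to tool coordinates, whose origin is the TCP and whose axes are the tool frame's). Camera axes: x right, y down, z forward; pixel columns grow to the right and rows downward; lengths in m; the calibration is good to about 2 mm. A picture is of the moment at which its call begins: read the wrist's pose just before it.
- job.close_job(): hands the job in, once; it reports no verdict.
The state is a dict: "clock": time; "joint_pos": joint angles; "joint_vel": joint speeds; "effort": joint torques, N m; "eef_pos": TCP position; "eef_rot": TCP orientation; "wrist_force": force on the tool from outside, world axes, zero at the start; "torque": the same for the moment, N m; "grip_width": finger opening in m.
Only numpy, scipy, OpenCV 4.12 (cv2) and the standard library are available. Lean on these libraries where they do the work, as an engineer would, in place of code of your own. Each camera call takes 0.05 s, during which the arm holds its last target. There are 200 camera calls.

TASK

Swing the can feeder's orange sprung arm back until its latch catches and it stays there by itself, never pushing harder than about 20 newtons on the arm or the trigger. Then stand the red-banded can upright on the blue mark in the lane, let go of it, and push the red trigger tab outward so that the arm sweeps the can up against the front stop; let the arm alone do this, never touching the can once it is in the front part of the lane. Keep the can from falling over and leave the other things on the shelf where they are.

Things in the scene. Friction and masses are not known exactly. Their poses are not given: they have to be found in the camera images.
- feeder: Spring-fed can feeder fixed to the shelf: grey base 350 x 260 mm, 8 thick. Origin on the underside, mid-lane; z up, x along the lane from front (robot side) to back, y left. The lane is 64 mm wide between white rails (inner faces y = +-32 mm, x = -103 to +62 mm, tops 34 over the shelf), open at the back.
- front_stop (a point): Middle of the inner face of the white stop that closes the lane's front (feeder x = -91 mm, y = 0), 20 mm over the shelf; the stop's top is 32 over the shelf. A can against it stands with its centre at about feeder x = -64 mm.
- load_mark (a point): Centre of the round blue mark on the lane floor (8 mm over the shelf, feeder x = +10 mm, y = 0): where the can is set down once the arm is cocked.
- pivot (a point): On the upright pivot pin of the sprung arm, right of the lane (feeder x = +30, y = -85 mm), at the arm's mid height, 49 mm over the shelf. Hub 26 mm across, pin top 68 over the shelf. A spring drags the arm forward with 0.4 N m at rest, 0.75 N m cocked; it is damped, so it sweeps rather than snaps.
- pusher (a joint): Angle (rad) of the orange sprung arm about the pivot. 0 = at rest, across the lane, pointing 38 degrees to the front of the feeder's +y; grows as it is swung back (clockwise from above). The latch holds it at some angle from 1.20 to 1.52: the latch unit is set by hand, its place unmeasured. Let back gently, a caught arm stays.
- pusher_face (a point): On the orange arm, mid thickness and mid height, 120 mm out from the pivot; moves with it. Site y points outward along the arm, x in the cocking direction, z up. The bar is 12 mm thick, 39 to 59 mm over the shelf, reaches 140 mm from the pivot, then a steel pin at 150 mm that the latch catches. Push on its front side.
- catch_zone (a point): Fixed to the feeder: mean place of the caught steel pin (150 mm from the pivot, 40 degrees to the back of the feeder's +y); the true place is up to 24 mm to either side. Riding over the latch adds 2 to 3 N. About 3 mm behind the catch a rubber buffer begins (4 N per mm): when the push rises clearly, to about 14 N, the pin is past the latch.
- trigger_zone (a point): Fixed to the feeder, 60 mm over the shelf, 215 mm from the pivot, 40 degrees to the back of its +y: mean place of the middle of the red trigger tab's inner face (towards the pivot). The tab, 96 mm wide, 6 thick, 19 to 75 over the shelf, turns with the latch unit about the pivot, up to 35 mm to either side. Inside it is room for shut fingers.
- trigger (a joint): Travel (m) of the red tab: 0 at rest, grows as it is pushed straight away from the pivot, hard stop at 0.018. A spring resists with 1 to 2 N; a cocked arm is let go after 5 to 10 mm. It also moves while the arm rides over the latch. Inside the tab runs a low steel bar, top 25 mm over the shelf; the latch nose, out to 166 mm from the pivot, is 61 tall.
- can_center (a point): Centre (half-way up) of the red-banded food can to be loaded: 54 mm across, 85 tall, about 0.26 kg, standing on the shelf to the right of the feeder.
- tall_can: Bystander: green-banded food can, 66 mm across, 105 tall. Origin at the centre of its underside. To be left alone.
- jar: Bystander: amber glass flip-top condiment jar with a white cap, 68 mm across, 112 tall. Origin at the centre of its underside. To be left alone.
- canister: Bystander: white ceramic canister with its cork-lined lid on, 104 mm across, about 153 tall. Origin at the centre of its underside. To be left alone.
- grater: Bystander: standing stainless box grater with a black handle, 62 x 100 mm, 227 tall. Origin at the centre of its underside. To be left alone.
- silicone_lid: Bystander: green silicone lid lying flat, 120 mm across, 24 tall with its knob. Origin at the centre of its underside. To be left alone.
- measuring_cup: Bystander: yellow plastic measuring cup, 84 mm across, 85 tall, handle on one side. Origin at the centre of its underside. To be left alone.
Not all that is in view belongs to the job. Leave any purple look-alike of the part that bears can_center alone.

How it is judged:
By the outcome, as a careful person would: the job done as asked, in the order asked, and still so for the second after the job is handed in, with the robot touching nothing.
It also fails if it takes over 72 s, if anything falls off the work surface, if the arm or the gripper's body presses on something with over 40 N, if the wrist force passes 120 N, or if a joint passes its speed limit or range.

## Working session

There is one attempt and no reset: what is moved stays moved. The work goes in short steps, Python scripts to look and compute and a tool call to move; the robot and the scene stay as the last step left them, time stands still between calls to the robot, and variables do not carry over. Pictures are saved under pics/ and viewed, about 8 in all and at most 12, crops included, and the job is handed in when it is done.

Besides the shell and the picture viewer there is one more tool, called after "Request:" as name([rows], argument=value, ...), one row to a line, values as JSON. play_rows: Moves the arm, as the interface text tells. Shifts and turns lie within -1 to 1; 1 stands for 500 mm of shift or 30 degrees of turn. Its arguments: {"type":"object","properties":{"plan":{"type":"array","items":{"type":"array","items":{"type":"number"}}}},"required":["plan"]}

```bash
ls; mkdir -p pics; cat > h.py <<'E'
import numpy as np, cv2
from plant import state, capture, job, arm
from scipy.spatial.transform import Rotation as R
def K(c):
    f=c["image"].shape[0]/2/np.tan(np.radians(c["vfov"])/2)
    return np.array([[f,0,c["cx"]],[0,f,c["cy"]],[0,0,1.]])
def Tcw(c,s=None):
    T=np.eye(4)
    if "rvec" in c:
        Rm=cv2.Rodrigues(np.array(c["rvec"],float))[0]; T[:3,:3]=Rm.T; T[:3,3]=-Rm.T@np.array(c["tvec"]).ravel(); return T
    q=s["eef_rot"]; T[:3,:3]=R.from_quat([q[1],q[2],q[3],q[0]]).as_matrix(); T[:3,3]=s["eef_pos"]
    return T@np.array(c["T_tool_cam"])
def rays(c,uv,s=None):
    p=cv2.undistortPoints(np.array(uv,float).reshape(-1,1,2),K(c),np.array(c["dist"],float)).reshape(-1,2)
    T=Tcw(c,s); return T[:3,3],np.c_[p,np.ones(len(p))]@T[:3,:3].T
def onplane(c,uv,z,s=None):
    o,d=rays(c,uv,s); return o+d*((z-o[2])/d[:,2])[:,None]
def cloud(c,s=None):
    h,w=c["range_z"].shape; uv=np.stack(np.meshgrid(np.arange(w),np.arange(h)),-1).reshape(-1,2)
    o,d=rays(c,uv,s); P=o+d*c["range_z"].reshape(-1,1); P[c["range_z"].ravel()==0]=np.nan
    return P.reshape(h,w,3)
def save(n,im,scale=1): cv2.imwrite("pics/"+n,cv2.resize(im[:,:,::-1],None,fx=scale,fy=scale))
E
python3 - <<'E'
from h import *
s=state();print(s)
for n in ("scene","top"):
    c=capture(n);save(n+"1.png",c["image"],1.5);print(n,Tcw(c).round(3).tolist(),c["vfov"],c["dist"])
    np.savez(n+"1.npz",im=c["image"],P=cloud(c))
E
```

```text
pics
{'clock': 0.0, 'joint_pos': array([-1.52982171e+00,  2.59359282e-01,  1.53610450e+00,  7.13139220e-06,
        1.34800430e+00, -2.02805860e-01]), 'joint_vel': array([-0.00114071,  0.00029303,  0.00030825, -0.00015188,  0.00056542,
       -0.00027193]), 'effort': array([ 3.05189883e-05, -4.46031153e+01, -2.90570533e+01, -1.75736218e-04,
        1.17925729e-02,  3.21415278e-06]), 'eef_pos': array([ 0.13275475, -0.53318302,  0.23045734]), 'eef_rot': array([ 0.55759083, -0.55657721,  0.43592377, -0.43506866]), 'wrist_force': array([ 0.46025118, -0.40609116, -0.05100729]), 'torque': array([ 0.02882706, -0.02289288, -0.00180698]), 'grip_width': 0.08564058012220788}
scene [[0.196, 0.723, -0.663, 1.363], [0.981, -0.142, 0.136, -0.136], [0.004, -0.676, -0.737, 1.0], [0.0, 0.0, 0.0, 1.0]] 53.40979353678587 [-0.09553955  0.          0.          0.          0.        ]
top [[-0.003, -0.988, 0.157, 0.248], [-1.0, 0.003, 0.001, 0.005], [-0.002, -0.157, -0.988, 1.824], [0.0, 0.0, 0.0, 1.0]] 43.92544192958295 [-0.09747734  0.          0.          0.          0.        ]
```

```bash
python3 -c "
import plant;print([ (k,getattr(plant.arm,k)) for k in dir(plant.arm) if k[0]!='_'])"
```

```text
[('MotionError', <class 'plant.MotionError'>), ('pinch_z', 0.0187)]
```

View pics/scene1.png

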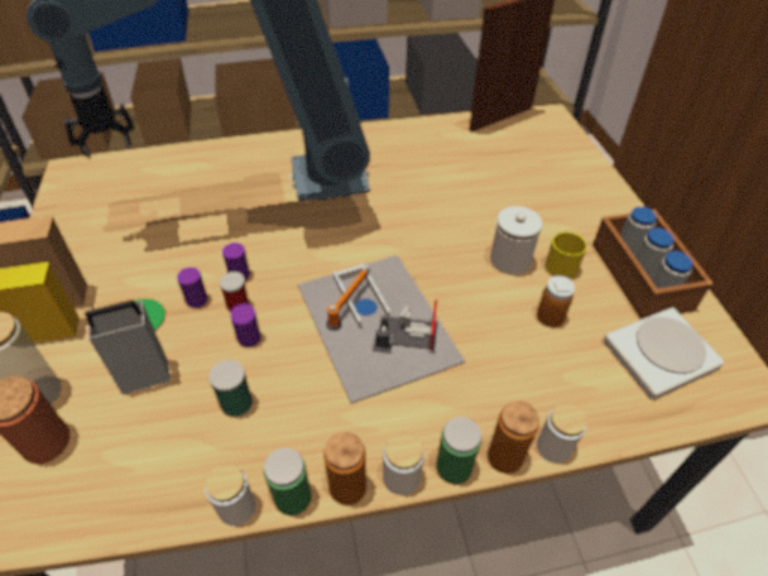

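View pics/top1.png

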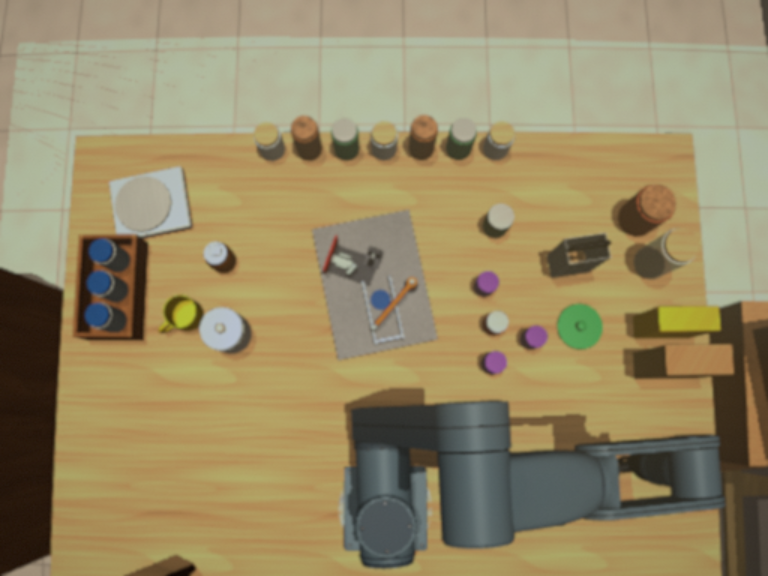

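Two pictures viewed. The red-banded can is at top (496,322) / scene (232,288). It could be confused with purple cans at top (487,283), (535,337), (495,362), and with the green can at (500,220). In the top view the feeder is centred near (375,285), the orange arm's hub at (411,285), the blue mark at (380,299) and the red tab at (330,255).

```bash
cat > m.py <<'E'
from h import *
for n in ("top","scene"):
    c=capture(n);im=c["image"];hsv=cv2.cvtColor(im,cv2.COLOR_RGB2HSV);P=cloud(c)
    H,S,V=[hsv[...,i].astype(int) for i in range(3)]
    reg=np.zeros(H.shape,bool)
    if n=="top": reg[130:245,200:300]=1
    else: reg[165:270,190:310]=1
    def blobs(name,m,z,amin=6):
        k,l,st,ce=cv2.connectedComponentsWithStats(m.astype(np.uint8))
        for i in range(1,k):
            if st[i,4]>=amin:
                mm=l==i; print(n,name,st[i,4],ce[i].round(1),"plane",onplane(c,[ce[i]],z)[0].round(4),"cloudmed",np.nanmedian(P[mm],0).round(4),"zmax",np.nanpercentile(P[mm][:,2],95).round(3))
    blobs("blue",reg&(H>95)&(H<125)&(S>90),.008)
    blobs("red",reg&((H<5)|(H>172))&(S>130),.075)
    blobs("orange",reg&(H>6)&(H<16)&(S>160)&(V>120),.059)
    blobs("purple",(H>130)&(H<165)&(S>80),.085,20)
    if n=="top":
        # grey base
        g=(reg|(np.arange(512)[None]>195)&(np.arange(512)[None]<300)&(np.arange(384)[:,None]>135)&(np.arange(384)[:,None]<245))&(S<70)&(V<190)&(V>60)
        g=cv2.morphologyEx(g.astype(np.uint8),cv2.MORPH_CLOSE,np.ones((13,13)))
        cs=max(cv2.findContours(g,0,2)[0],key=cv2.contourArea)
        b=cv2.boxPoints(cv2.minAreaRect(cs)); W=onplane(c,b,.008);print("base",b.round(1).tolist(),W.round(4).tolist(),W.mean(0))
        print([np.linalg.norm(W[i]-W[i-1]).round(3) for i in range(4)])
        crop=im[130:250,200:360]; save("topcrop.png",crop,5)
    # can tops by height
    m=(P[...,2]>.07)&(P[...,2]<.1)&(P[...,0]>.2)&(P[...,0]<.62)&(P[...,1]<-.12)&(P[...,1]>-.45)
    blobs("h85",m,.085,30)
s=state();q=s["eef_rot"];print(R.from_quat([q[1],q[2],q[3],q[0]]).as_matrix().round(3))
E
python3 m.py
```

```text
top blue 110 [253.2 199.4] plane [0.5226 0.0099 0.008 ] cloudmed [0.5236 0.0105 0.0076] zmax 0.015
top red 18 [218.6 171.3] plane [0.6195 0.1391 0.075 ] cloudmed [0.6195 0.1398 0.0715] zmax 0.08
top orange 69 [263.4 200.8] plane [ 0.5096 -0.0286  0.059 ] cloudmed [ 0.5094 -0.027   0.0594] zmax 0.066
top purple 147 [324.6 187.9] plane [ 0.5534 -0.2558  0.085 ] cloudmed [ 0.5532 -0.2567  0.0848] zmax 0.092
top purple 155 [356.6 224.1] plane [ 0.4177 -0.3707  0.085 ] cloudmed [ 0.4177 -0.3714  0.0839] zmax 0.092
top purple 160 [329.6 241.2] plane [ 0.3555 -0.2692  0.085 ] cloudmed [ 0.3561 -0.2702  0.0842] zmax 0.092
base [[207.3000030517578, 152.89999389648438], [273.0, 139.1999969482422], [291.0, 225.8000030517578], [225.3000030517578, 239.39999389648438]] [[0.7079, 0.1895, 0.008], [0.7624, -0.0689, 0.008], [0.4201, -0.1346, 0.008], [0.3687, 0.1166, 0.008]] [0.56476207 0.02567795 0.008     ]
[np.float64(0.347), np.float64(0.264), np.float64(0.348), np.float64(0.256)]
top h85 30 [371.5 176.1] plane [ 0.5975 -0.4338  0.085 ] cloudmed [ 0.5985 -0.4331  0.0859] zmax 0.097
top h85 175 [324
[... 930 characters left out ...]
340 [127.9 191. ] plane [ 0.4568 -0.3627  0.085 ] cloudmed [ 0.4399 -0.3677  0.0711] zmax 0.089
scene purple 398 [163.1 215.6] plane [ 0.5841 -0.2522  0.085 ] cloudmed [ 0.5767 -0.2542  0.0766] zmax 0.088
scene h85 183 [155.7 168.1] plane [ 0.3653 -0.2687  0.085 ] cloudmed [ 0.3664 -0.2686  0.0862] zmax 0.09
scene h85 196 [125.7 185. ] plane [ 0.4274 -0.3705  0.085 ] cloudmed [ 0.4279 -0.3709  0.0857] zmax 0.089
scene h85 210 [154.8 189. ] plane [ 0.4651 -0.2742  0.085 ] cloudmed [ 0.4665 -0.2739  0.086 ] zmax 0.089
scene h85 234 [162.1 210.9] plane [ 0.5644 -0.2544  0.085 ] cloudmed [ 0.5646 -0.2542  0.0857] zmax 0.089
[[ 0.241 -0.     0.97 ]
 [-0.97   0.001  0.241]
 [-0.001 -1.     0.   ]]
```

View pics/topcrop.png

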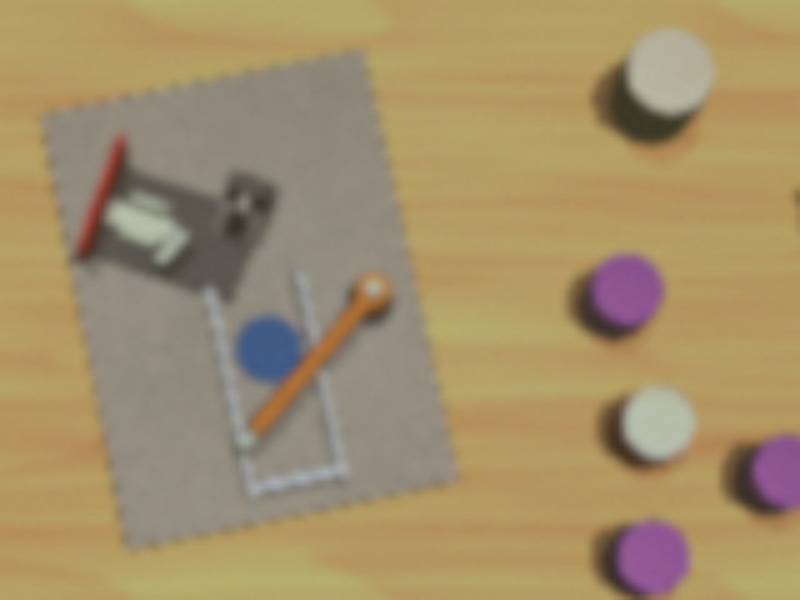

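Third picture: the crop confirms the red-banded can's light lid at crop (657,423), with purple lids around it. The hub is at (373,290), the stop at (298,480) and the tab runs (122,138)–(85,255). I'll refine the feeder frame and plan the first move.

```bash
cat >> h.py <<'E'
def pose():
    s=state();q=s["eef_rot"];M=R.from_quat([q[1],q[2],q[3],q[0]]).as_matrix()
    return s,np.array(s["eef_pos"]),M
def togo(t,yaw=None):
    """units to reach world t / tool-x yaw (deg): shift (tool axes), turn units; shift first"""
    s,p,M=pose();d=M.T@(np.array(t)-p)
    y0=np.degrees(np.arctan2(M[1,0],M[0,0]));o=[d.round(4).tolist(),(d/.5).round(4).tolist(),"yaw",round(y0,1)]
    if yaw is not None: o.append("turn units %.3f"%(-((yaw-y0+180)%360-180)/30))
    print(*o)
E
python3 - <<'E'
from h import *
c=capture("top");f=lambda a:np.array(a)/5+[200,130]
for n,a,z in (("hub",[[373,288]],.068),("tab",[[122,138],[85,255]],.075),("railL",[[210,292],[250,490]],.034),("railR",[[300,272],[342,473]],.034),("pin",[[246,437]],.06)):
    print(n,onplane(c,f(a),z).round(4).tolist())
w=capture("wrist");print(w["T_tool_cam"],w["vfov"])
togo([.50,.03,.32],-76)
E
```

```text
hub [[0.558, -0.0707, 0.068]]
tab [[0.6723, 0.1178, 0.075], [0.5826, 0.1448, 0.075]]
railL [[0.5613, 0.0523, 0.034], [0.4098, 0.0221, 0.034]]
railR [[0.5766, -0.0165, 0.034], [0.4224, -0.0473, 0.034]]
pin [[0.447, 0.0248, 0.06]]
[[ 9.99999582e-01  8.30084454e-04  3.84043381e-04  3.76922454e-04]
 [-1.34750533e-04 -2.81599583e-01  9.59531999e-01 -1.42740633e-01]
 [ 9.04639051e-04 -9.59531649e-01 -2.81599353e-01  7.25191688e-02]
 [ 0.00000000e+00  0.00000000e+00  0.00000000e+00  1.00000000e+00]] 71.36483519615382
[-0.4583, -0.0886, 0.4924] [-0.9166, -0.1773, 0.9848] yaw -76.0 turn units -0.001
```

Request:
play_rows([
  [-1, -0.064, -0.018, 0.07, 0],
  [-1, -0.064, -0.018, 0.07, 0],
  [-1, -0.064, -0.018, 0.07, 0],
  [-1, -0.064, -0.018, 0.07, 0],
  [-1, -0.064, -0.018, 0.07, 0],
  [-1, -0.064, -0.018, 0.07, 0],
  [-1, -0.064, -0.018, 0.07, 0],
  [-1, -0.064, -0.018, 0.07, 0],
  [-1, -0.064, -0.018, 0.07, 0],
  [-1, -0.064, -0.018, 0.07, 0],
])

```text
clock: 1.3
eef_pos: [0.3958, -0.1369, 0.322]
eef_rot: [0.557, -0.557, 0.435, -0.436]
wrist_force: [0.6, -1.2, -0.9]
grip_width: 0.0001
```

Request:
play_rows([
  [-1, -0.07, 0, 0.07, 0],
  [-1, -0.07, 0, 0.07, 0],
  [-1, -0.07, 0, 0.07, 0],
  [-1, -0.067, 0, 0.075, 0],
  [-1, 0, 0, 0, 0],
  [-1, 0, 0, 0, 0],
])

```text
clock: 1.9
eef_pos: [0.4998, 0.0308, 0.3208]
eef_rot: [-0.557, 0.558, -0.435, 0.434]
wrist_force: [0.3, -1.0, -0.3]
grip_width: -0.0004
```

```bash
python3 - <<'E'
from h import *
s,p,M=pose();w=capture("wrist");save("w1.png",w["image"],1.5);print(s["clock"],p,s["grip_width"])
np.savez("w1.npz",im=w["image"],P=cloud(w,s))
print(s["wrist_force"])
E
```

```text
1.9 [0.49983492 0.03082929 0.32080833] -0.000441694661842477
[ 0.32548005 -1.03132291 -0.26112134]
```

View pics/w1.png

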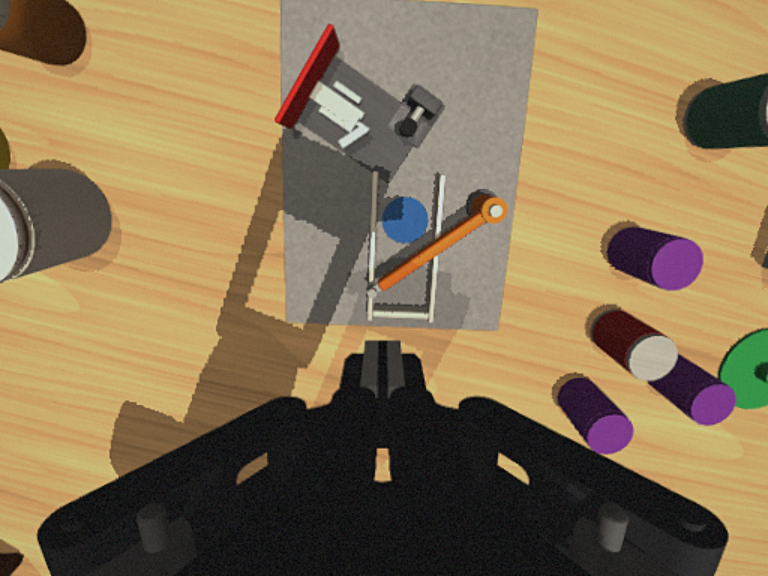

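Picture 4: wrist view with the hub pin top at (496,211), blue mark (405,220), red tab top (332,27)–(280,122), rail tops, and the red-banded can's lid at (652,358).

```bash
python3 - <<'E'
from h import *
s,p,M=pose();c=capture("wrist");im=c["image"]
hsv=cv2.cvtColor(im,cv2.COLOR_RGB2HSV);H,S,V=[hsv[...,i].astype(int) for i in range(3)]
P=cloud(c,s)
g=lambda a,z:onplane(c,np.array(a)/1.5,z,s).round(4).tolist()
print("pin",g([[496,211]],.068),"can",g([[652,358]],.085),"railL",g([[376,175],[370,316]],.034),"railR",g([[443,178],[432,318]],.034))
m=(H>100)&(H<125)&(S>90);u=np.argwhere(m&(np.arange(384)[:,None]<180))[:,::-1];print("blue",onplane(c,[u.mean(0)],.008,s))
m=((H<6)|(H>172))&(S>150)&(np.arange(384)[:,None]<100)&(P[...,2]>.07)
q=P[m];b=cv2.minAreaRect((q[:,:2]*1000).astype(np.float32));print("tabtop",b,np.median(q[:,2]))
m=(P[...,2]>.078)&(P[...,2]<.092)&(abs(P[...,0]-.455)<.045)&(abs(P[...,1]+.275)<.045)
q=P[m];print("can",q.min(0),q.max(0),cv2.minEnclosingCircle((q[:,:2]*1000).astype(np.float32)))
m=(H>8)&(H<18)&(S>170)&(P[...,2]>.05)&(P[...,2]<.063)&(abs(P[...,0]-.5)<.1)&(abs(P[...,1])<.1)
q=P[m];print("arm",cv2.minAreaRect((q[:,:2]*1000).astype(np.float32)),cv2.fitLine(q[:,:2].astype(np.float32),2,0,.01,.01).ravel())
togo([.4,.1,.12],-40)
E
```

```text
pin [[0.5607, -0.0705, 0.068]] can [[0.4568, -0.2778, 0.085]] railL [[0.5644, 0.0518, 0.034], [0.4121, 0.0213, 0.034]] railR [[0.5785, -0.0163, 0.034], [0.427, -0.048, 0.034]]
blue [[0.52558572 0.01060784 0.008     ]]
tabtop ((633.7633666992188, 136.5432586669922), (6.410109519958496, 94.0160140991211), 70.76124572753906) 0.07490548815797415
can [ 0.43156395 -0.30579209  0.07802344] [ 0.48507713 -0.25013971  0.08752062] ((458.5516662597656, -277.80133056640625), 28.07151985168457)
arm ((511.68682861328125, -30.004688262939453), (25.200592041015625, 150.69056701660156), 52.58338928222656) [ 0.76592195 -0.64293355  0.51671284 -0.02863032]
[-0.0928, 0.2012, -0.0792] [-0.1857, 0.4024, -0.1584] yaw -76.1 turn units -1.202
```

```bash
python3 - <<'E'
from h import *
s,p,M=pose();c=dict(np.load("w1.npz"));P=c["P"]
piv=np.array([.560,-.070])
q=P[(P[...,2]>.03)&(P[...,2]<.072)&(P[...,0]>.55)&(P[...,0]<.68)&(P[...,1]>.0)&(P[...,1]<.13)];d=q[:,:2]-piv
a=np.degrees(np.arctan2(d[:,1],d[:,0]));r=np.hypot(*d.T)
for lo in range(30,120,5):
    k=(a>=lo)&(a<lo+5)
    if k.sum()>5: print(lo,k.sum(),r[k].min().round(3),r[k].max().round(3),q[k][:,2].max().round(3))
togo([.442,-.031,.10],-40.5)
E
```

```text
40 15 0.114 0.124 0.06
45 161 0.11 0.142 0.061
50 146 0.114 0.141 0.061
55 93 0.112 0.223 0.071
60 197 0.11 0.221 0.072
65 56 0.115 0.218 0.072
70 107 0.147 0.168 0.063
75 106 0.15 0.169 0.063
80 28 0.158 0.169 0.06
85 24 0.122 0.128 0.035
90 27 0.119 0.126 0.036
[0.0444, 0.2212, -0.07] [0.0888, 0.4425, -0.1399] yaw -76.1 turn units -1.185
```

Request:
play_rows([
  [-1, 0.0178, 0.0885, -0.028, 0],
  [-1, 0.0178, 0.0885, -0.028, 0],
  [-1, 0.0178, 0.0885, -0.028, 0],
  [-1, 0.0178, 0.0885, -0.028, 0],
  [-1, 0.0176, 0.0885, -0.028, 0],
  [-1, 0, 0, 0, -0.237],
  [-1, 0, 0, 0, -0.237],
  [-1, 0, 0, 0, -0.237],
  [-1, 0, 0, 0, -0.237],
  [-1, 0, 0, 0, -0.237],
])

```text
clock: 3.0
eef_pos: [0.4421, -0.0319, 0.1005]
eef_rot: [-0.664, 0.664, -0.244, 0.244]
wrist_force: [-0.2, 0.5, -0.2]
grip_width: -0.0002
```

Request:
play_rows([
  [-1, 0, 0.05, 0, 0],
  [-1, 0, 0.05, 0, 0],
  [-1, 0, 0.012, 0, 0],
  [-1, 0, 0, 0, 0],
  [-1, 0, 0, 0, 0],
])

```text
clock: 3.5
eef_pos: [0.4431, -0.031, 0.045]
eef_rot: [-0.663, 0.663, -0.245, 0.246]
wrist_force: [0.2, -0.5, 0.0]
grip_width: -0.0001
```

```bash
python3 - <<'E'
from h import *
s,p,M=pose();print(p,s["wrist_force"]);togo([.560-.0874-.649*.021,-.070+.0747-.760*.021,.044],-40.5)
E
```

```text
[ 0.4431249  -0.03101867  0.04495716] [ 0.2365007  -0.48895366  0.04671524]
[-0.0008, 0.001, 0.0253] [-0.0016, 0.0019, 0.0506] yaw -40.6 turn units -0.002
```

Request:
play_rows([
  [-1, 0, 0, 0.012, 0],
  [-1, 0, 0, 0.012, 0],
  [-1, 0, 0, 0.012, 0],
  [-1, 0, 0, 0.01, 0],
  [-1, 0, 0, 0.008, 0],
  [-1, 0, 0, 0.004, 0],
  [-1, -0.001, 0, 0.008, 0.0667],
  [-1, -0.001, 0, 0.008, 0.0667],
  [-1, -0.001, 0, 0.008, 0.0667],
  [-1, -0.001, 0, 0.008, 0.0667],
])

```text
clock: 4.5
eef_pos: [0.4702, 0.0046, 0.0439]
eef_rot: [-0.644, 0.645, -0.291, 0.29]
wrist_force: [-3.1, -3.5, 3.4]
grip_width: 0.0003
```

Request:
play_rows([
  [-1, -0.001, 0, 0.008, 0.0667],
  [-1, -0.001, 0, 0.008, 0.0667],
  [-1, -0.001, 0, 0.008, 0.0667],
  [-1, -0.001, 0, 0.008, 0.0667],
  [-1, -0.001, 0, 0.008, 0.0667],
  [-1, -0.001, 0, 0.008, 0.0667],
  [-1, -0.001, 0, 0.008, 0.0667],
  [-1, -0.001, 0, 0.008, 0.0667],
  [-1, -0.001, 0, 0.008, 0.0667],
  [-1, -0.001, 0, 0.008, 0.0667],
])

```text
clock: 5.5
eef_pos: [0.4998, 0.0307, 0.0435]
eef_rot: [-0.583, 0.585, -0.4, 0.397]
wrist_force: [-5.0, -1.2, 2.5]
grip_width: 0.0002
```

```bash
cat > arcchk.py <<'E'
from h import *
s,p,M=pose();d=p[:2]-[.560,-.070];yaw=np.degrees(np.arctan2(M[1,0],M[0,0]))%180
r=np.hypot(*d);a=np.degrees(np.arctan2(d[1],d[0]))
print("z",p[2],"r",r,"ang",a,"armest",a-np.degrees(np.arcsin(.017/r)),"toolyaw",yaw,"F in tool",(M.T@s["wrist_force"]).round(2),s["clock"])
E
python3 arcchk.py
```

```text
z 0.043502025811753955 r 0.1173356014053359 ang 120.87365728765282 armest 112.54312064668397 toolyaw 111.45384407459603 F in tool [-0.72 -2.47 -5.12] 5.5
```

Request:
play_rows([
  [-1, -0.001, 0, 0.008, 0.0667],
  [-1, -0.001, 0, 0.008, 0.0667],
  [-1, -0.001, 0, 0.008, 0.0667],
  [-1, -0.001, 0, 0.008, 0.0667],
  [-1, -0.001, 0, 0.008, 0.0667],
  [-1, -0.001, 0, 0.008, 0.0667],
  [-1, -0.001, 0, 0.008, 0.0667],
  [-1, -0.001, 0, 0.008, 0.0667],
  [-1, -0.001, 0, 0.008, 0.0667],
  [-1, -0.001, 0, 0.008, 0.0667],
])

```text
clock: 6.5
eef_pos: [0.5367, 0.0449, 0.0431]
eef_rot: [-0.505, 0.508, -0.496, 0.492]
wrist_force: [-6.2, 2.3, 3.2]
grip_width: -0.0001
```

Request:
play_rows([
  [-1, -0.001, 0, 0.008, 0.0667],
  [-1, -0.001, 0, 0.008, 0.0667],
  [-1, -0.001, 0, 0.008, 0.0667],
  [-1, -0.001, 0, 0.008, 0.0667],
])

```text
clock: 6.9
eef_pos: [0.5526, 0.0468, 0.043]
eef_rot: [0.469, -0.472, 0.53, -0.526]
wrist_force: [-5.9, 4.2, 2.7]
grip_width: -0.0002
```

```bash
python3 arcchk.py
```

```text
z 0.04300290620567586 r 0.11702564999332689 ang 93.60317713820159 armest 85.25041899766983 toolyaw 83.43057338205007 F in tool [-3.47 -2.69 -6.36] 6.9
```

Request:
play_rows([
  [-1, -0.001, 0, 0.008, 0.0667],
  [-1, -0.001, 0, 0.008, 0.0667],
  [-1, -0.001, 0, 0.008, 0.0667],
  [-1, -0.0005, 0, 0.004, 0.0333],
  [-1, -0.0005, 0, 0.004, 0.0333],
])

```text
clock: 7.4
eef_pos: [0.568, 0.0467, 0.0429]
eef_rot: [0.431, -0.435, 0.562, -0.557]
wrist_force: [-9.1, 5.3, 4.2]
grip_width: -0.0
```

Request:
play_rows([
  [-1, -0.0005, 0, 0.004, 0.0333],
  [-1, -0.0005, 0, 0.004, 0.0333],
])

```text
clock: 7.6
eef_pos: [0.5719, 0.0464, 0.0429]
eef_rot: [0.421, -0.425, 0.569, -0.564]
wrist_force: [-7.7, 6.2, 4.3]
grip_width: -0.0003
```

```bash
python3 arcchk.py
```

```text
z 0.04291069518338446 r 0.1169585537696246 ang 84.16429942535373 armest 75.80671524750062 toolyaw 73.47643773907154 F in tool [-3.76 -4.22 -9.19] 7.6
```

Request:
play_rows([
  [-1, -0.0005, 0, 0.004, 0.0333],
  [-1, -0.0005, 0, 0.004, 0.0333],
])

```text
clock: 7.8
eef_pos: [0.5758, 0.0457, 0.0429]
eef_rot: [0.411, -0.415, 0.576, -0.571]
wrist_force: [-6.2, 5.6, 2.9]
grip_width: -0.0001
```

```bash
python3 arcchk.py
```

```text
z 0.04288131468664513 r 0.11680769526041818 ang 82.21833613884908 armest 73.84988067905667 toolyaw 71.48162944611747 F in tool [-3.37 -2.84 -7.67] 7.8
```

Request:
play_rows([
  [-1, -0.0005, 0, 0.004, 0.0333],
  [-1, -0.0005, 0, 0.004, 0.0333],
])

```text
clock: 8.0
eef_pos: [0.5805, 0.0448, 0.0429]
eef_rot: [0.402, -0.404, 0.583, -0.579]
wrist_force: [-5.1, 5.0, 1.1]
grip_width: 0.0001
```

```bash
python3 arcchk.py
```

```text
z 0.0429046253440477 r 0.11660525982745475 ang 79.85356275783539 armest 71.47047456168971 toolyaw 69.48558537398323 F in tool [-2.9  -1.06 -6.53] 8.0
```

Request:
play_rows([
  [-1, -0.0005, 0, 0.004, 0.0333],
])

```text
clock: 8.1
eef_pos: [0.5828, 0.0442, 0.0429]
eef_rot: [0.397, -0.399, 0.587, -0.583]
wrist_force: [-4.2, 5.7, 0.6]
grip_width: -0.0004
```

Request:
play_rows([
  [-1, 0, 0, 0.002, 0.0167],
])

```text
clock: 8.2
eef_pos: [0.5839, 0.0438, 0.0429]
eef_rot: [0.394, -0.397, 0.588, -0.584]
wrist_force: [-4.5, 6.1, 0.7]
grip_width: 0.0001
```

```bash
python3 arcchk.py
```

```text
z 0.042894702936324865 r 0.11628071431486509 ang 78.14624823917217 armest 69.73959329102189 toolyaw 67.98229812196664 F in tool [-3.99 -0.7  -6.51] 8.2
```

Request:
play_rows([
  [-1, 0, 0, 0.002, 0.0167],
])

```text
clock: 8.3
eef_pos: [0.5847, 0.0435, 0.0429]
eef_rot: [0.392, -0.394, 0.59, -0.586]
wrist_force: [-5.0, 5.6, 0.5]
grip_width: 0.0001
```

Request:
play_rows([
  [-1, 0, 0, 0.002, 0.0167],
])

```text
clock: 8.4
eef_pos: [0.5854, 0.0433, 0.0429]
eef_rot: [0.389, -0.392, 0.592, -0.588]
wrist_force: [-5.9, 6.4, 1.9]
grip_width: 0.0
```

Request:
play_rows([
  [-1, 0, 0, 0.002, 0.0167],
])

```text
clock: 8.5
eef_pos: [0.5859, 0.0432, 0.0428]
eef_rot: [0.386, -0.389, 0.594, -0.589]
wrist_force: [-6.8, 8.4, 3.5]
grip_width: -0.0
```

```bash
python3 arcchk.py
```

```text
z 0.042829263092102866 r 0.11612662055715758 ang 77.13615330854566 armest 68.71826227565852 toolyaw 66.488090922653 F in tool [-5.05 -3.42 -9.59] 8.5
```

Request:
play_rows([
  [-1, 0, 0, 0.002, 0],
])

```text
clock: 8.6
eef_pos: [0.5863, 0.0431, 0.0428]
eef_rot: [0.386, -0.39, 0.594, -0.589]
wrist_force: [-8.4, 8.5, 4.7]
grip_width: 0.0001
```

Request:
play_rows([
  [-1, 0, 0, 0.002, 0],
])

```text
clock: 8.7
eef_pos: [0.5867, 0.043, 0.0428]
eef_rot: [0.386, -0.39, 0.594, -0.588]
wrist_force: [-10.1, 10.0, 5.4]
grip_width: -0.0001
```

```bash
python3 arcchk.py
```

```text
z 0.04279738332348386 r 0.11607343649649439 ang 76.68159478691315 armest 68.25981872042031 toolyaw 66.51829757687926 F in tool [ -5.12  -5.3  -13.32] 8.7
```

Request:
play_rows([
  [-1, 0, 0, -0.003, 0],
  [-1, 0, 0, -0.003, 0],
  [-1, 0, 0, -0.003, 0],
  [-1, 0, 0, -0.003, 0],
  [-1, 0, 0, -0.003, 0],
  [-1, 0, 0, -0.003, 0],
  [-1, 0, 0, -0.003, 0],
  [-1, 0, 0, -0.003, 0],
  [-1, 0, 0, -0.003, 0],
  [-1, 0, 0, -0.003, 0],
])

```text
clock: 9.7
eef_pos: [0.5779, 0.0458, 0.0443]
eef_rot: [-0.388, 0.387, -0.591, 0.592]
wrist_force: [0.5, -0.2, 0.2]
grip_width: 0.0001
```

```bash
python3 arcchk.py
```

```text
z 0.04431305600266898 r 0.11714071710761238 ang 81.22526255933812 armest 72.88076785443472 toolyaw 66.4796705847494 F in tool [-0.03 -0.21  0.53] 9.7
```

Request:
play_rows([
  [-1, 0, -0.01, -0.03, 0],
  [-1, 0, -0.08, 0, 0],
  [-1, 0, -0.1, 0, 0],
  [-1, 0, -0.1, 0, 0],
  [-1, 0, -0.1, 0, 0],
  [0.7, 0, 0, 0, -0.28],
  [0.7, 0, 0, 0, -0.28],
  [0.7, 0, 0, 0, -0.28],
  [0.7, 0, 0, 0, -0.28],
  [0.7, 0, 0, 0, -0.28],
])

```text
clock: 10.7
eef_pos: [0.5638, 0.0518, 0.2393]
eef_rot: [0.575, -0.575, 0.411, -0.412]
wrist_force: [-0.3, 0.3, 0.3]
grip_width: 0.0722
```

```bash
cat > armang.py <<'E'
from h import *
s,p,M=pose()
c=capture("top");P=cloud(c)
hsv=cv2.cvtColor(c["image"],cv2.COLOR_RGB2HSV);H,S,V=[hsv[...,i].astype(int) for i in range(3)]
m=(H>4)&(H<18)&(S>150)&(P[...,2]>.045)&(P[...,2]<.07)&(abs(P[...,0]-.55)<.15)&(abs(P[...,1])<.13)
q=P[m][:,:2];d=q-[.560,-.070];d=d[np.hypot(*d.T)>.04]
print(len(d),"arm angle world (top)",np.degrees(np.arctan2(d[:,1].mean(),d[:,0].mean())),"rmax",np.hypot(*d.T).max() if len(d) else 0)
save("top_%.1f.png"%s["clock"],c["image"][130:245,195:350],5)
E
python3 armang.py; python3 - <<'E'
from h import *
togo([.457,-.2775,.20],-60)
E
```

```text
23 arm angle world (top) 73.09941618874558 rmax 0.10839656312977655
[0.2757, 0.0392, -0.2094] [0.5514, 0.0784, -0.4187] yaw -70.8 turn units -0.358
```

Request:
play_rows([
  [0.7, 0.0689, 0.0098, -0.0523, 0],
  [0.7, 0.0689, 0.0098, -0.0523, 0],
  [0.7, 0.0689, 0.0098, -0.0523, 0],
  [0.7, 0.0689, 0.0098, -0.0523, 0],
  [0.7, 0.0689, 0.0098, -0.0523, 0],
  [0.7, 0.0689, 0.0098, -0.0523, 0],
  [0.7, 0.0689, 0.0098, -0.0523, 0],
  [0.7, 0.0689, 0.0098, -0.0523, -0.18],
  [0.7, 0, 0, 0, -0.178],
  [0.7, 0, 0, 0, 0],
])

```text
clock: 11.75
eef_pos: [0.452, -0.2771, 0.1997]
eef_rot: [0.609, -0.609, 0.359, -0.359]
wrist_force: [0.0, 1.1, -0.6]
grip_width: 0.0723
```

```bash
python3 - <<'E'
from h import *
s,p,M=pose();c=capture("wrist");P=cloud(c,s)
m=(P[...,2]>.075)&(P[...,2]<.095)&(abs(P[...,0]-.457)<.045)&(abs(P[...,1]+.277)<.045)
q=P[m];print(m.sum(),q.min(0),q.max(0),cv2.minEnclosingCircle((q[:,:2]*1000).astype(np.float32)))
save("w2.png",c["image"],1.2);togo([.457,-.2775,.045],-60);print(p)
E
```

```text
2254 [ 0.43087708 -0.30400688  0.07505211] [ 0.48462037 -0.25036296  0.0874928 ] ((457.7715759277344, -277.3514099121094), 27.151639938354492)
[0.0034, 0.1548, 0.0033] [0.0068, 0.3096, 0.0066] yaw -61.1 turn units -0.036
[ 0.4520488  -0.27714628  0.19965012]
```

View pics/w2.png

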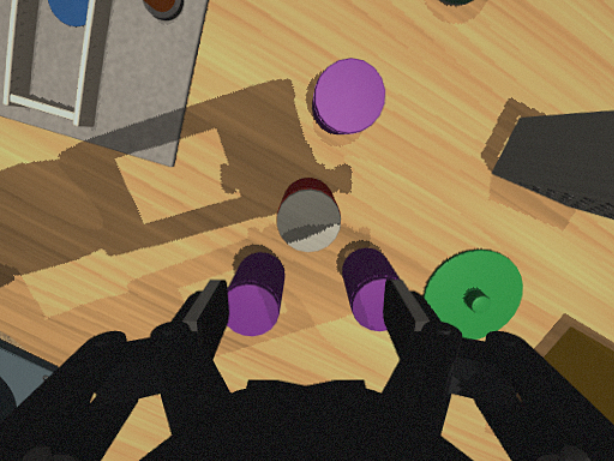

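Picture 5: the red-banded can's lid is at (308,218) between the open fingers, and the purple cans are clear of both finger paths. Descending.

Request:
play_rows([
  [0.7, 0.0072, 0.02, 0.0072, -0.036],
  [0.7, 0, 0.07, 0, 0],
  [0.7, 0, 0.08, 0, 0],
  [0.7, 0, 0.08, 0, 0],
  [0.7, 0, 0.0596, 0, 0],
  [0.7, 0, 0, 0, 0],
  [0.7, 0, 0, 0, 0],
])

```text
clock: 12.5
eef_pos: [0.4581, -0.2763, 0.045]
eef_rot: [0.614, -0.613, 0.352, -0.351]
wrist_force: [0.3, 0.0, 0.5]
grip_width: 0.0728
```

Request:
play_rows([
  [-1, 0, 0, 0, 0],
  [-1, 0, 0, 0, 0],
  [-1, 0, 0, 0, 0],
  [-1, 0, 0, 0, 0],
  [-1, 0, 0, 0, 0],
  [-1, 0, 0, 0, 0],
])

```text
clock: 13.1
eef_pos: [0.4589, -0.2777, 0.0472]
eef_rot: [-0.613, 0.613, -0.351, 0.353]
wrist_force: [-0.0, 2.3, 6.1]
grip_width: 0.0529
```

Request:
play_rows([
  [-1, 0, -0.01, 0, 0],
  [-1, 0, -0.03, 0, 0],
  [-1, 0, -0.08, 0, 0],
  [-1, 0, -0.08, 0, 0],
  [-1, 0, -0.08, 0, 0],
  [-1, 0, 0, 0, 0],
  [-1, 0, 0, 0, 0],
])

```text
clock: 13.8
eef_pos: [0.4578, -0.2775, 0.1862]
eef_rot: [-0.613, 0.614, -0.351, 0.353]
wrist_force: [-0.2, 0.4, -2.8]
grip_width: 0.0533
```

```bash
python3 - <<'E'
from h import *
s,p,M=pose();print(p,s["wrist_force"],s["grip_width"])
# load mark estimate from rails/pivot/blue, yaw 11.5
y=np.radians(11.5);Rm=np.array([[np.cos(y),-np.sin(y)],[np.sin(y),np.cos(y)]])
print("mark from pivot",np.array([.5603,-.0703])-Rm@[.02,-.085])
togo([.525,.0108,p[2]],-78.5)
E
```

```text
[ 0.45783589 -0.27748678  0.18616952] [-0.2203919   0.41455757 -2.84627013] 0.05325063599318105
mark from pivot [0.52375523 0.00900624]
[-0.215, -0.0004, 0.2035] [-0.43, -0.0008, 0.4069] yaw -59.7 turn units 0.627
```

Request:
play_rows([
  [-1, -0.082, 0, 0.035, 0],
  [-1, -0.082, 0, 0.035, 0],
  [-1, -0.082, 0, 0.035, 0],
  [-1, -0.082, 0, 0.035, 0],
  [-1, -0.082, 0, 0.035, 0],
  [-1, -0.082, 0, 0.035, 0],
  [-1, 0, 0, 0, 0.209],
  [-1, 0, 0, 0, 0.209],
  [-1, 0, 0, 0, 0.209],
  [-1, 0, 0, 0, 0],
])

```text
clock: 14.8
eef_pos: [0.4227, -0.0112, 0.1833]
eef_rot: [-0.547, 0.548, -0.449, 0.446]
wrist_force: [0.1, -0.6, -2.4]
grip_width: 0.0526
```

```bash
python3 - <<'E'
from h import *
s,p,M=pose();c=capture("wrist");P=cloud(c,s);im=c["image"]
hsv=cv2.cvtColor(im,cv2.COLOR_RGB2HSV);H,S,V=[hsv[...,i].astype(int) for i in range(3)]
m=(H>100)&(H<125)&(S>90)&(P[...,2]<.02)&(abs(P[...,0]-.525)<.04)&(abs(P[...,1])<.06)
u=np.argwhere(m)[:,::-1]
B=onplane(c,u,.008,s)[:,:2];print("blue",cv2.minEnclosingCircle((B*1000).astype(np.float32)),m.sum())
y=np.radians(11.5);f=np.array([[np.cos(y),np.sin(y)],[-np.sin(y),np.cos(y)]])
L=(P-[.5243,.0092,0]);F=L[...,:2]@f.T+[.010,0]
r=(P[...,2]>.027)&(P[...,2]<.04)&(F[...,0]>-.1)&(F[...,0]<.065)&(abs(F[...,1])<.05)
for x0,x1 in ((-.06,-.02),(-.02,.02),(.02,.06)):
    k=r&(F[...,0]>x0)&(F[...,0]<x1);yy=F[...,1][k]
    for sg in (1,-1): 
        v=yy[yy*sg>0]; print(x0,sg,len(v),np.percentile(v,[3,50,97]).round(4) if len(v) else "")
k=r&(abs(F[...,1])>.02);print("rail xmax",F[...,0][k&(F[...,1]>0)].max(),F[...,0][k&(F[...,1]<0)].max())
save("w3.png",im,1.2)
E
```

```text
blue ((532.5209350585938, -10.695428848266602), 48.48891830444336) 1783
-0.06 1 233 [0.0335 0.036  0.0392]
-0.06 -1 232 [-0.0364 -0.0331 -0.0306]
-0.02 1 257 [0.0337 0.0363 0.0396]
-0.02 -1 255 [-0.0363 -0.0331 -0.0306]
0.02 1 276 [0.0331 0.0358 0.0391]
0.02 -1 250 [-0.0363 -0.0331 -0.0307]
rail xmax 0.061612183504279217 0.05814289827627854
```

View pics/w3.png

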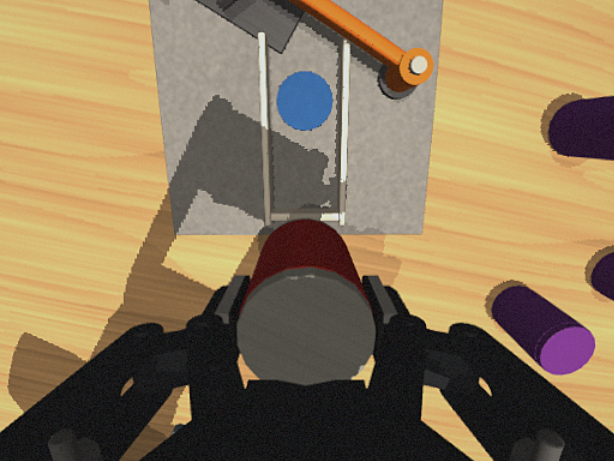

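Picture 6: the arm is cocked and holding, the blue mark is at (305,101), and the lane rails run (263,35)–(268,220) and (346,42)–(343,220). The can is held upright.

```bash
python3 - <<'E'
from h import *
togo([.525,.0108,.1833],-78.5)
E
```

```text
[-0.0012, -0.0, 0.1044] [-0.0024, -0.0, 0.2089] yaw -78.4 turn units 0.005
```

Request:
play_rows([
  [-1, 0, 0, 0.05, 0],
  [-1, -0.0024, 0, 0.06, 0],
  [-1, 0, 0, 0.06, 0],
  [-1, 0, 0, 0.0389, 0.005],
  [-1, 0, 0.05, 0, 0],
  [-1, 0, 0.05, 0, 0],
  [-1, 0, 0, 0, 0],
  [-1, 0, 0, 0, 0],
])

```text
clock: 15.65
eef_pos: [0.5256, 0.0101, 0.1344]
eef_rot: [-0.547, 0.548, -0.449, 0.447]
wrist_force: [0.5, -0.0, -2.2]
grip_width: 0.0524
```

```bash
python3 - <<'E'
from h import *
s,p,M=pose();print(s["wrist_force"]);togo([.525,.0108,.0575],-78.5)
E
```

```text
[ 0.48822078 -0.04123134 -2.20952457]
[-0.0007, 0.0769, -0.0002] [-0.0014, 0.1538, -0.0005] yaw -78.6 turn units -0.003
```

Request:
play_rows([
  [-1, -0.0014, 0.05, 0, 0],
  [-1, 0, 0.05, 0, 0],
  [-1, 0, 0.035, 0, 0],
  [-1, 0, 0.015, 0, 0],
  [-1, 0, 0.004, 0, 0],
  [-1, 0, 0, 0, 0],
])

```text
clock: 16.25
eef_pos: [0.527, 0.0107, 0.0591]
eef_rot: [0.547, -0.547, 0.448, -0.449]
wrist_force: [0.5, -0.8, -2.7]
grip_width: 0.0528
```

Request:
play_rows([
  [-1, 0, 0.002, 0, 0],
  [-1, 0, 0, 0, 0],
])

```text
clock: 16.45
eef_pos: [0.5268, 0.0108, 0.0579]
eef_rot: [0.547, -0.547, 0.448, -0.449]
wrist_force: [0.0, 0.2, -2.5]
grip_width: 0.0529
```

Request:
play_rows([
  [-1, 0, 0.002, -0.002, 0],
  [-1, 0, 0, 0, 0],
])

```text
clock: 16.65
eef_pos: [0.525, 0.0107, 0.0562]
eef_rot: [0.547, -0.547, 0.448, -0.448]
wrist_force: [-0.2, 1.1, -2.8]
grip_width: 0.0529
```

Request:
play_rows([
  [-1, 0, 0.002, 0, 0],
  [-1, 0, 0, 0, 0],
])

```text
clock: 16.85
eef_pos: [0.5253, 0.0107, 0.0553]
eef_rot: [0.547, -0.547, 0.448, -0.448]
wrist_force: [-0.5, 0.5, 0.2]
grip_width: 0.0527
```

Request:
play_rows([
  [-1, 0, 0.002, 0, 0],
  [-1, 0, 0, 0, 0],
])

```text
clock: 17.05
eef_pos: [0.5254, 0.0107, 0.0553]
eef_rot: [0.547, -0.547, 0.448, -0.448]
wrist_force: [-3.7, 1.2, 9.7]
grip_width: 0.0527
```

Request:
play_rows([
  [-1, 0, -0.002, 0, 0],
  [-1, 0, 0, 0, 0],
  [0.6, 0, 0, 0, 0],
  [0.6, 0, 0, 0, 0],
  [0.6, 0, 0, 0, 0],
  [0.6, 0, 0, 0, 0],
  [0.6, 0, 0, 0, 0],
])

```text
clock: 17.75
eef_pos: [0.5252, 0.0107, 0.055]
eef_rot: [-0.547, 0.547, -0.448, 0.448]
wrist_force: [-0.5, -0.4, -0.6]
grip_width: 0.0681
```

Request:
play_rows([
  [0.6, 0, -0.01, 0, 0],
  [0.6, 0, -0.03, 0, 0],
  [0.6, 0, -0.06, 0, 0],
  [0.6, 0, -0.08, 0, 0],
  [0.6, 0, -0.08, 0, 0],
  [0.6, 0, -0.08, -0.04, 0],
  [0.6, 0, 0, -0.08, 0],
  [0.6, 0, 0, -0.08, 0],
  [-1, 0, 0, 0, 0],
  [-1, 0, 0, 0, 0],
])

```text
clock: 18.75
eef_pos: [0.427, -0.0091, 0.2258]
eef_rot: [0.547, -0.546, 0.448, -0.449]
wrist_force: [0.1, -0.3, 0.1]
grip_width: 0.0399
```

```bash
python3 - <<'E'
from h import *
s,p,M=pose();c=capture("wrist");P=cloud(c,s);im=c["image"];print(p,s["clock"])
m=(P[...,2]>.086)&(P[...,2]<.1)&(abs(P[...,0]-.525)<.05)&(abs(P[...,1]-.01)<.05)
q=P[m];print("can",m.sum(),q.min(0),q.max(0),cv2.minEnclosingCircle((q[:,:2]*1000).astype(np.float32)))
hsv=cv2.cvtColor(im,cv2.COLOR_RGB2HSV);H,S,V=[hsv[...,i].astype(int) for i in range(3)]
m=((H<6)|(H>172))&(S>150)&(P[...,2]>.068)&(P[...,2]<.08)&(P[...,0]>.55)&(P[...,1]>.08)
q=P[m];b=cv2.minAreaRect((q[:,:2]*1000).astype(np.float32));print("tabtop",b,m.sum())
m=(H>4)&(H<18)&(S>170)&(P[...,2]>.05)&(P[...,2]<.063)&(abs(P[...,0]-.58)<.07)&(P[...,1]>-.05)&(P[...,1]<.1)
d=P[m][:,:2]-[.5605,-.0695];print("arm",np.degrees(np.arctan2(d[:,1].mean(),d[:,0].mean())))
save("w4.png",im,1.2)
E
```

```text
[ 0.42695188 -0.00909295  0.22584243] 18.75
can 2534 [ 0.49717498 -0.01618906  0.08606156] [0.55098012 0.03768496 0.09557625] ((524.10009765625, 10.93184757232666), 27.300630569458008)
tabtop ((0.0, 0.0), (0.0, 0.0), 0.0) 0
arm 71.33760724441312
```

View pics/w4.png

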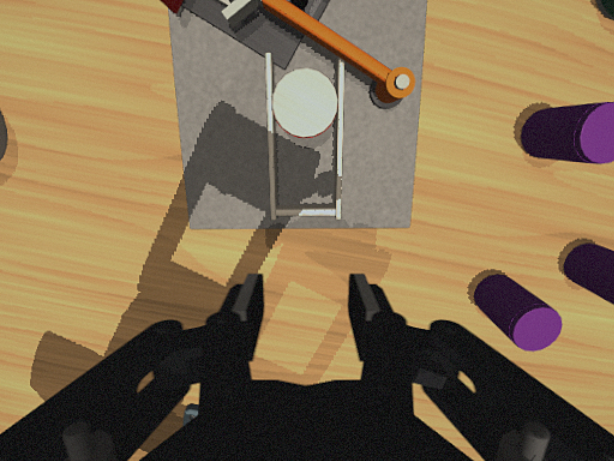

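Picture 7: the can's lid is at (305,103), centred on the mark between the rails, and the arm is still cocked at 71° world. Next, the trigger.

Request:
play_rows([
  [-1, 0, 0, 0, -0.281],
  [-1, 0, 0, 0, -0.281],
  [-1, 0, 0, 0, -0.281],
  [-1, 0, 0, 0, -0.281],
  [-1, 0, 0, 0, -0.281],
  [-1, 0, 0, 0, -0.281],
  [-1, 0, 0, 0, -0.281],
  [-1, 0, 0, 0, 0],
])

```text
clock: 19.6
eef_pos: [0.4283, -0.009, 0.225]
eef_rot: [0.697, -0.697, 0.12, -0.12]
wrist_force: [-0.6, -0.2, 0.4]
grip_width: 0.0
```

```bash
python3 - <<'E'
from h import *
togo([.6258,.1139,.11],-19.5)
E
```

```text
[0.145, 0.115, 0.1818] [0.29, 0.23, 0.3636] yaw -19.5 turn units -0.001
```

Lateral first, then down. I'll check the tab's position once above it.

Request:
play_rows([
  [-1, 0.058, 0, 0.0727, 0],
  [-1, 0.058, 0, 0.0727, 0],
  [-1, 0.058, 0, 0.0727, 0],
  [-1, 0.058, 0, 0.0727, 0],
  [-1, 0.058, 0, 0.0727, 0],
  [-1, 0, 0.07, 0, 0],
  [-1, 0, 0.08, 0, 0],
  [-1, 0, 0.08, 0, 0],
  [-1, 0, 0, 0, 0],
  [-1, 0, 0, 0, 0],
])

```text
clock: 20.6
eef_pos: [0.625, 0.1137, 0.1098]
eef_rot: [-0.697, 0.697, -0.122, 0.121]
wrist_force: [0.5, -0.2, 0.0]
grip_width: -0.0001
```

```bash
python3 - <<'E'
from h import *
togo([.6258,.1139,.043],-19.5)
s,p,M=pose();c=capture("wrist");im=c["image"];save("w5.png",im,1.2);P=cloud(c,s)
hsv=cv2.cvtColor(im,cv2.COLOR_RGB2HSV);H,S,V=[hsv[...,i].astype(int) for i in range(3)]
m=((H<6)|(H>172))&(S>150)&(P[...,2]>.07)&(P[...,2]<.08)&(P[...,0]>.55)&(P[...,1]>.08)
q=P[m];b=cv2.minAreaRect((q[:,:2]*1000).astype(np.float32));print("tabtop",b,m.sum())
E
```

```text
[0.0008, 0.0668, 0.0005] [0.0015, 0.1335, 0.001] yaw -19.8 turn units -0.009
tabtop ((634.5293579101562, 137.1119384765625), (6.059911727905273, 94.37796783447266), 70.66677856445312) 1197
```

View pics/w5.png

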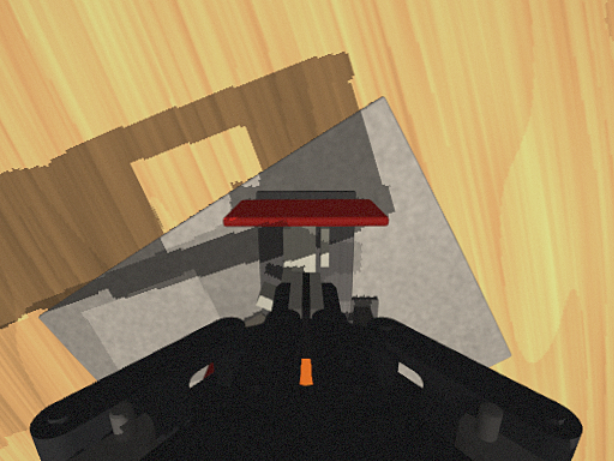

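Picture 8: the tab is at (306,212), straight ahead of the shut fingers at (306,290). Descending inside it.

Request:
play_rows([
  [-1, 0, 0.04, 0, 0],
  [-1, 0, 0.04, 0, 0],
  [-1, 0, 0.035, 0, 0],
  [-1, 0, 0.018, 0, 0],
  [-1, 0, 0, 0, 0],
])

```text
clock: 21.15
eef_pos: [0.6254, 0.1134, 0.0445]
eef_rot: [0.697, -0.697, 0.12, -0.121]
wrist_force: [-0.1, 0.0, 1.2]
grip_width: 0.0002
```

Request:
play_rows([
  [-1, 0, 0, 0.006, 0],
  [-1, 0, 0, 0.006, 0],
  [-1, 0, 0, 0.006, 0],
  [-1, 0, 0, 0, 0],
])

```text
clock: 21.55
eef_pos: [0.6283, 0.1225, 0.0443]
eef_rot: [0.697, -0.697, 0.12, -0.121]
wrist_force: [0.7, -0.5, 1.1]
grip_width: 0.0002
```

Request:
play_rows([
  [-1, 0, 0, 0.005, 0],
  [-1, 0, 0, 0.005, 0],
  [-1, 0, 0, 0, 0],
])

```text
clock: 21.85
eef_pos: [0.6295, 0.1265, 0.0438]
eef_rot: [-0.697, 0.697, -0.121, 0.121]
wrist_force: [-0.9, -3.3, 2.6]
grip_width: -0.0003
```

Request:
play_rows([
  [-1, 0, 0, 0.005, 0],
  [-1, 0, 0, 0.005, 0],
  [-1, 0, 0, 0, 0],
])

```text
clock: 22.15
eef_pos: [0.6314, 0.1321, 0.0435]
eef_rot: [0.697, -0.696, 0.12, -0.121]
wrist_force: [-0.3, -1.0, -0.2]
grip_width: 0.0
```

Request:
play_rows([
  [-1, 0, 0, 0.004, 0],
  [-1, 0, 0, 0.004, 0],
  [-1, 0, 0, 0, 0],
])

```text
clock: 22.45
eef_pos: [0.6325, 0.1354, 0.0434]
eef_rot: [0.697, -0.697, 0.121, -0.12]
wrist_force: [-0.1, -1.5, 0.7]
grip_width: -0.0001
```

```bash
python3 armang.py
```

```text
34 arm angle world (top) 113.79527867733347 rmax 0.13712944318464243
```

The arm has let go and is sweeping. I'll let it finish.

Request:
play_rows([
  [-1, 0, 0, 0, 0],
  [-1, 0, 0, 0, 0],
  [-1, 0, 0, 0, 0],
  [-1, 0, 0, 0, 0],
  [-1, 0, 0, 0, 0],
  [-1, 0, 0, 0, 0],
  [-1, 0, 0, 0, 0],
  [-1, 0, 0, 0, 0],
  [-1, 0, 0, 0, 0],
  [-1, 0, 0, 0, 0],
])

```text
clock: 23.5
eef_pos: [0.6324, 0.1351, 0.0435]
eef_rot: [-0.697, 0.697, -0.121, 0.121]
wrist_force: [0.2, -1.9, -1.0]
grip_width: 0.0001
```

Request:
play_rows([
  [-1, 0, 0, -0.01, 0],
  [-1, 0, 0, -0.015, 0],
  [-1, 0, 0, -0.015, 0],
  [-1, 0, -0.05, 0, 0],
  [-1, 0, -0.1, 0, 0],
  [-1, 0, -0.1, 0, 0],
  [-1, 0, -0.1, 0, 0],
  [-1, 0, 0, 0, 0],
  [-1, 0, 0, 0, 0],
  [-1, 0, 0, 0, 0],
])

```text
clock: 24.5
eef_pos: [0.6248, 0.116, 0.2172]
eef_rot: [-0.697, 0.697, -0.121, 0.12]
wrist_force: [-0.2, 0.0, -0.5]
grip_width: 0.0
```

```bash
python3 armang.py; python3 - <<'E'
from h import *
s,p,M=pose();c=capture("top");P=cloud(c);print(p,s["wrist_force"],s["clock"])
m=(P[...,2]>.084)&(P[...,2]<.1)&(P[...,0]>.4)&(P[...,0]<.56)&(abs(P[...,1])<.06)
q=P[m];w=q.mean(0) if len(q) else None;print("can top",len(q),w)
y=np.radians(11.5);f=np.array([[np.cos(y),np.sin(y)],[-np.sin(y),np.cos(y)]])
print("feeder xy",f@(w[:2]-[.5248,.0108])+[.01,0])
E
ls pics
```

```text
51 arm angle world (top) 136.0369671161958 rmax 0.1355709715681965
[0.62460474 0.11606364 0.21658386] [-0.03766778  0.70603127 -0.27542491] 24.55
can top 164 [ 0.4492372  -0.00843984  0.09213525]
feeder xy [-0.06788167 -0.00378879]
scene1.png
top1.png
top_10.7.png
top_22.4.png
top_24.5.png
topcrop.png
w1.png
w2.png
w3.png
w4.png
w5.png
```

View pics/top_24.5.png

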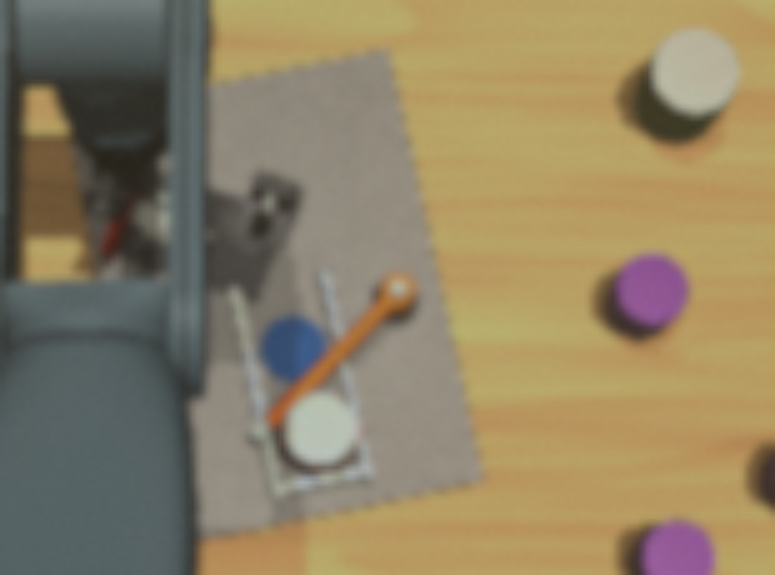

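Picture 9: the can's lid is at (320,430), upright at the front stop with the arm pressing behind it. The purple and green cans in this crop are where they were. Handing in.

```bash
python3 -c "
from plant import job;print(job.close_job())"
```

```text
the job is handed in; nothing more can be done
None
```

The job is done and handed in at about 24.6 s. The feeder arm is sprung again, and the red-banded can stands upright against the front stop.

- **Cocking:** I swung the arm back to the rubber buffer. The push there peaked at about 13 N, or 15 N with sideways and vertical friction included. I then eased off, and the arm stayed latched with no force from the gripper.
- **Loading:** I stood the can on the blue mark, measured within about 1 mm of it, and let go.
- **Trigger:** I pushed the red tab outward, with wrist readings of up to about 4 N. The arm alone then swept the can forward.
- **Last checks:** The can's top is at 92 mm, so it is upright. The top camera puts it at feeder x ≈ -68 mm and y ≈ -4 mm, against the expected -64 and 0. That small gap is about what this camera has shown elsewhere. The robot is clear of everything and the gripper is empty.
- **Not checked:** I saw only two of the purple cans and the green can in place at the end. I did not re-measure the other items, but the planned path stayed clear of them and no contact force showed.

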